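Mount the pocket microscope and hold its stand at the second stop

TASK

Lift the pocket microscope out of its charging dock and lower it nose first through the ring on the stand's arm until its shoulder rests on the ring; keep it upright and do not drop it. Then take the stand's grip, squeeze in the release button in its side and pull the column straight up, past the first stop, to the second stop, so that the whole circuit board comes into view. Finish holding it up there by the grip with the button still squeezed in, since it goes straight down again after the picture; do not lift, drag or tip the stand, and leave the circuit board and the other things on the table where they are.

Things in the scene. Friction and masses are not known exactly. Their poses are not given: they have to be found in the camera images.
- stand: Microscope stand, loose, 3.5 kg: grey base plate 190 x 120 x 16 mm (x -55 to +135, y -60 to +60 mm), upright aluminium tube of 32 mm diameter to 138 mm, three small latch holes in its +y side. Origin on the tube's axis at table level; x along the arm, z up. Pushed sideways at the grip with some 9 N, or pulled up with some 20 N, it tips.
- column (a joint): Telescopic column, slides up out of the stand's tube with grip, arm and ring (0.2 to 0.4 kg, 1 N friction). 0 = down (start, latched), 0.045 m = first stop, 0.090 m = second stop, just before its end stop (0.091). With the button out the pin drops in at each stop (2 mm play); button in: it slides freely, passes the first stop without a catch, and sinks if let go.
- release (a joint): Release button in the +y flank of the grip, travel in m: 0 = out (6 mm proud of the flank), 0.005 = fully in (1 mm proud); spring 2 N rising to 6 N fully in. From about 0.0042 the latch is free. It moves along the grip's -y: fingers closing on the grip along y squeeze it in.
- grip (a point): Middle of the stand's grip, a black upright block 36 (x) x 32 (y) x 74 mm atop the column: top 31 mm above this point, arm's top 44 mm below. The button, 24 mm wide, 36 mm tall, is at the same height in the flank at y = +16 mm (38 mm over both when out, 33 mm when in). Axes as the stand's: x along the arm. 197 mm above the table when the column is down.
- ring (a point): Centre of the upper face of the aluminium ring at the end of the stand's arm, 110 mm along x from the column's axis; 154 mm above the table when the column is down, rises with it. Ring: vertical hole of 24 mm diameter, outer diameter 40 mm, 14 mm high, open below. Axes as the stand's.
- scope: Wireless pocket microscope, round, upright, 125 mm tall, 0.09 to 0.18 kg. Origin at the centre of the nose's tip (bottom), z up. Black nose of 20 mm diameter (14 mm at the tip, chamfered over 5 mm) up to the flat shoulder at 40 mm; white body of 34 mm diameter from 40 to 117 mm, rounded top to 125 mm. Seated in ring or dock, its origin is 40 mm below their upper face.
- dock: Charging dock, fixed: square block 62 x 62 x 48 mm with a vertical hole of 24 mm diameter, 42 mm deep, in which the microscope starts. Origin at the centre of its underside at table level, z up.
- board: Circuit board, 70 x 28 x 11 mm, loose on the stand's base plate under the ring (plate's top 16 mm above the table). Origin at the centre of its underside. Bystander.
- screwdriver: Screwdriver with red handle, 170 mm long, lying on the table. Bystander.
- phone: White mobile phone 72 x 146 x 8 mm lying on the table, origin at the centre of its underside. Bystander.
- mallet: Small two-faced assembly mallet lying on the table, handle along its y, 260 mm long, head 96 mm wide at +y. Bystander.
Mind the look-alikes: they are no part of the job. There is more than one size of the scope; the one meant has the size given above.

How it is judged:
By the outcome, as a careful person would: the job done as asked, in the order asked, and still so for the second after the job is handed in, while the arm keeps its last pose, push and grip.
It also fails if it takes over 54 s, if anything falls off the work surface, if the arm or the gripper's body presses on something with over 40 N, if the wrist force passes 120 N, or if a joint passes its speed limit or range.

ROBOT

A 6-joint arm with a two-finger parallel gripper is mounted at the origin on the work surface. World frame = base frame: x ahead of the robot, y to its left, z up, the work surface at z = 0. Lengths are in mm, angles in degrees, forces in N, time in s.
With the tool pointing down it reaches from about 300 to 875 mm from the base axis. Payload 4.2 kg.
Tool frame: the origin (TCP) lies at the very end of the fingers, on their centre line; the grasp point (between the pads) lies 19 mm behind it (manip.hold_point_z is the distance from the TCP to the grasp point, in mm); z points along the fingers, y is the line along which they close (so a half turn about z gives the same grasp; the last joint's range is limited). The gripper opens to 85 mm and grips with 20 to 120 N. Pads are 22 mm wide; open, the fingers measure 114 mm over their backs; the gripper's body (76 mm by 85 mm) begins 54 mm behind the grasp point. The pads swing forward as they close: fully open they stand 13 mm farther back than shut.
Start: joints at [-69.442, 18.312, 89.639, -0, 72.044, -1.146], TCP at [212.643, -534.254, 207.338] pointing down, gripper open.
Joint ranges: [-177.97, 177.97], [-48.28, 115.42], [12.27, 149.76], [-77.06, 257.06], [2.81, 150.46], [-146.56, 146.56]. Speed limits (degrees/s): [147.25, 147.25, 180, 180, 180, 180].

INTERFACE

Orientations are given as a 3x3 rotation matrix whose columns are the frame's x, y, z axes.
In Python, from station import manip, read_camera gives the robot as it stands.
- The arm moves only by the tool play_rows, never from a script. Its argument "targets" is a list of rows, each an object with "linear": the shift along the tool's x, y, z in mm, a list of three; "spin": the turn about the tool's z in degrees; "jaw": the opening, from 0 (shut) to 1 (fully open). A call has exactly 8 rows; each row is the pose to reach, as a shift and turn from the pose commanded when the call began, along the tool's axes at that moment; what a row does not reach only later rows make up. A row lasts 1/10 s, in which the tool goes at most 50 mm and 8.59 degrees, less where a joint would pass 70% of its speed; a pose out of reach is approached as far as the arm can. A call with a gripper value outside its range is refused whole. The fingers move at their own pace and stop on an object; the grip force is fixed at half the most. Time passes only in rows, so rows that repeat a pose let the fingers close, or fill a call up. It gives the time, the measured TCP pose, the force, the opening and the grip force at its end, in the units of the state.
- manip.state(): the state, without advancing time (a new reading comes with each control period).
- read_camera(name): name is "side" or "top" or "wrist"; returns a dict with "pixels" (400x640x3 uint8, red, green, blue), "mtx" (3x3 intrinsics, pixels), "R" (3x3) and "t" (3): a world point X has camera coordinates R X + t. Camera axes: x right, y down, z forward; pixel columns grow to the right and rows downward; lengths in mm; the calibration is good to about 2 mm. A picture is of the moment at which its call begins. There is no depth.
- manip.hand_in(): hands the job in; it is judged then, once.
The state is a dict: "time_s": time; "joint_positions": joint angles; "joint_vel": joint speeds; "effort": joint torques, N m; "position": TCP position; "orientation": TCP orientation; "wrist_force": force on the tool from outside, world axes, zero at the start; "torque": the same for the moment, N m; "opening": finger opening in mm; "gripper_force": force on a finger pad.
Only numpy, scipy, OpenCV 4.12 (cv2) and the standard library are available. Lean on these libraries where they do the work, as an engineer would, in place of code of your own. Each camera call takes 0.05 s, during which the arm holds its last target. There are 200 camera calls.

## Working session

There is one attempt and no reset: what is moved stays moved. The work goes in short steps, Python scripts to look and compute and a tool call to move; the robot and the scene stay as the last step left them, time stands still between calls to the robot, and variables do not carry over. Pictures are saved under pics/ and viewed, at most 10 in all, crops included, and the job is handed in when it is done.

Besides the shell and the picture viewer there is one more tool, called after ">>>" as name([rows], argument=value, ...), one row to a line, values as JSON. play_rows: Moves the arm, as the interface text tells. Its arguments: {"type":"object","properties":{"targets":{"type":"array"}},"required":["targets"]}

```bash
mkdir -p pics; cat > h.py <<'E'
import numpy as np, cv2
from station import manip, read_camera
def shot(n,f=None):
    c=read_camera(n); np.savez(f'pics/{f or n}.npz',**{k:np.array(v) for k,v in c.items()})
    cv2.imwrite(f'pics/{f or n}.png',c['pixels'][:,:,::-1]); return c
def proj(c,X):
    p=c['R']@np.asarray(X,float)+np.ravel(c['t']); q=c['mtx']@p; return q[:2]/q[2]
def ray(c,uv):
    R=np.array(c['R']);o=-R.T@np.ravel(c['t']); d=R.T@np.linalg.solve(np.array(c['mtx']),[uv[0],uv[1],1.]); return o,d/np.linalg.norm(d)
def atz(c,uv,z):
    o,d=ray(c,uv); return o+d*(z-o[2])/d[2]
def tri(*cu):
    A=0;b=0
    for c,uv in cu:
        o,d=ray(c,uv);P=np.eye(3)-np.outer(d,d);A=A+P;b=b+P@o
    X=np.linalg.solve(A,b); return X,[np.linalg.norm((np.eye(3)-np.outer(ray(c,u)[1],ray(c,u)[1]))@(X-ray(c,u)[0])) for c,u in cu]
def load(f): return dict(np.load(f'pics/{f}.npz'))
E
python3 - <<'E'
from h import *
for n in('top','side','wrist'):
    c=shot(n,n+'0'); R=np.array(c['R']); print(n,-R.T@np.ravel(c['t']),R[2],c['mtx'][0][0])
a=cv2.imread('pics/top0.png');b=cv2.imread('pics/side0.png')
s=manip.state();print(s['time_s'],s['position'],s['orientation'],s['opening'],manip.hold_point_z)
E
```

```text
top [516.84197917  16.00220025 871.33781577] [ 0.09931521 -0.01576126 -0.99493119] 392.44779041881804
side [1135.95508245  667.3724563   816.27241534] [-0.50504871 -0.60471993 -0.61582433] 470.5394598385258
wrist [ 277.62772034 -509.06986834  373.94254766] [-0.2551288  -0.09979365 -0.96174348] 292.0359464552162
0.15 [ 212.50545537 -533.91193811  206.6845137 ] [[ 9.29111618e-01  3.69799105e-01 -4.72693631e-04]
 [ 3.69799407e-01 -9.29110831e-01  1.20909620e-03]
 [ 7.93792029e-06 -1.29818715e-03 -9.99999157e-01]] 85.573052015954 18.700000000000003
```

View pics/top0.png

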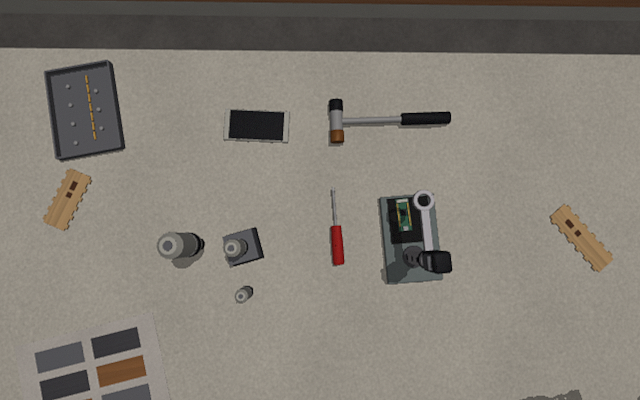

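View pics/side0.png

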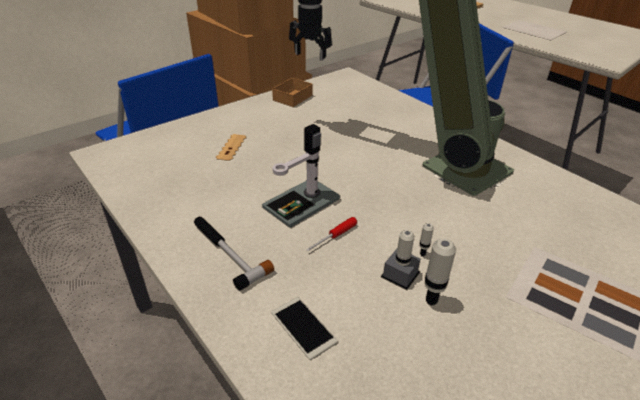

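The top view shows the dock with the scope near (240,247) and larger and smaller look-alikes at (178,245) and (243,295). The stand has its grip at (436,261), its ring at (424,200) and the board at (403,215). The side view shows the scope in the dock at (404,255) and the ring at (281,169). I'll enlarge both areas next.

```bash
python3 - <<'E'
from h import *
a=cv2.imread('pics/top0.png');b=cv2.imread('pics/side0.png')
def cr(i,x,y,w,h,k): return cv2.resize(i[y:y+h,x:x+w],None,fx=k,fy=k,interpolation=cv2.INTER_CUBIC)
# left: top, right: side ; each 400x300
o=np.vstack([np.hstack([cr(a,210,220,80,60,5),cr(b,370,220,80,60,5)]),np.hstack([cr(a,370,185,100,75,4),cr(b,260,120,100,75,4)])])
o2=cr(a,370,185,100,100,6)
cv2.imwrite('pics/crop1.png',o)
E
```

```text
(no output)
```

View pics/crop1.png

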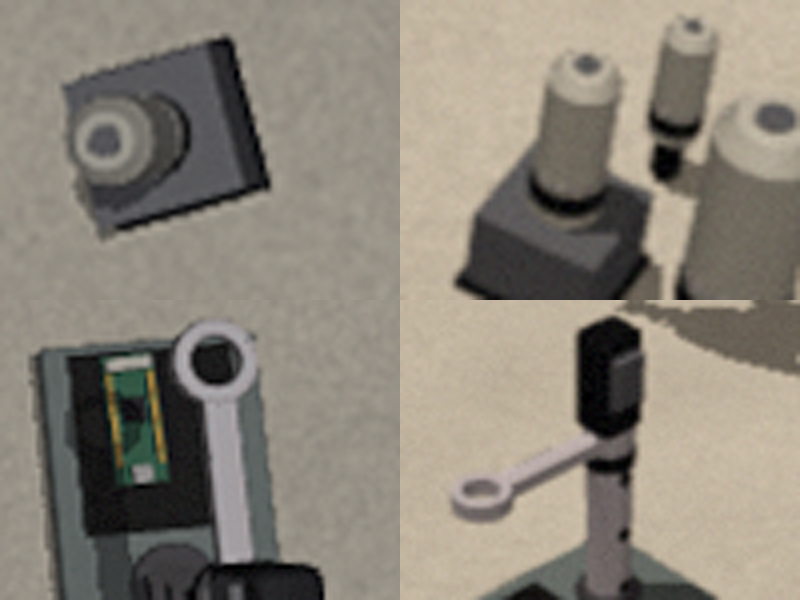

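The crops give the scope cap at top (230.2,247.6) and side (407,232.4). The ring hole is at top (423.4,199.6) and side (279.9,167.1).

```bash
python3 - <<'E'
from h import *
t=load('top0');s=load('side0')
print(tri((t,(230.2,247.6)),(s,(407,232.4))))
print(tri((t,(423.4,199.6)),(s,(279.9,167.1))))
print('dock corners z48',[atz(t,(210+x/5-.4,220+y/5-.4),48) for x,y in((65,85),(208,42),(245,195),(105,238))])
print('base',[atz(t,p,16) for p in ((380,199),(387.5,283),(440.,278))])
a=cv2.imread('pics/top0.png');b=cv2.imread('pics/side0.png')
def cr(i,x,y,w,h,k): return cv2.resize(i[y:y+h,x:x+w],None,fx=k,fy=k,interpolation=cv2.INTER_CUBIC)
o=np.hstack([cr(a,395,235,66,66,6),cr(b,288,110,66,66,6)])
cv2.imwrite('pics/crop2.png',o)
E
```

```text
(array([497.52520367, 187.1459466 , 132.63191636]), [np.float64(0.6047130675380519), np.float64(0.6047130675381355)])
(array([ 587.19541948, -170.98169207,  150.86627096]), [np.float64(0.6070842999941773), np.float64(0.6070842999941565)])
dock corners z48 [array([517.4870659 , 223.61775161,  48.        ]), array([535.52624356, 164.74031942,  48.        ]), array([472.38488419, 148.02954217,  48.        ]), array([454.68819918, 205.29785861,  48.        ])]
base [array([ 600.71065739, -109.85630859,   16.        ]), array([ 419.3720625 , -124.22446563,   16.        ]), array([ 430.1239976 , -237.86034149,   16.        ])]
```

View pics/crop2.png

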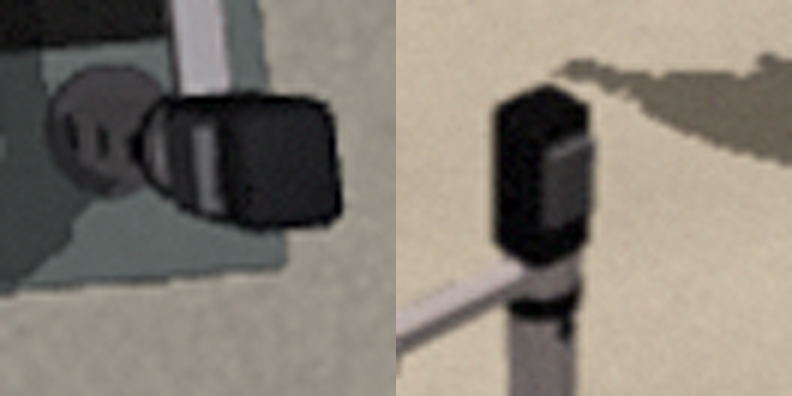

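Both views give consistent 3D results: scope axis ≈ (496,187), ring ≈ (587,-171), stand yaw ≈ 5°. The second crop shows the grip's top face centred near top (442.4,261.6), with the button on the +y flank. I'll move the wrist camera over the stand to refine this.

>>> play_rows([
  {"linear": [40,-25,-20],"spin": 2,"jaw": 1},
  {"linear": [85,-54,-40],"spin": 4,"jaw": 1},
  {"linear": [130,-83,-60],"spin": 6,"jaw": 1},
  {"linear": [175,-112,-80],"spin": 9,"jaw": 1},
  {"linear": [220,-141,-100],"spin": 11,"jaw": 1},
  {"linear": [265,-170,-120],"spin": 13,"jaw": 1},
  {"linear": [310,-199,-140],"spin": 16,"jaw": 1},
  {"linear": [345,-221,-143],"spin": 17,"jaw": 1},
])

```text
time_s: 0.95
position: [432.5, -227.3, 344.1]
orientation: [[0.997, 0.08, 0.002], [0.08, -0.997, -0.001], [0.002, 0.001, -1.0]]
wrist_force: [0.1, -0.6, 0.2]
opening: 85.4
gripper_force: 0.0
```

```bash
python3 - <<'E'
from h import *
t=load('top0');s=load('side0')
print('grip top',atz(t,(442.4,261.6),228))
c=shot('wrist','w1')
S=manip.state();print(S['time_s'],S['position'],S['orientation'])
print(proj(c,(587,-171,154)),proj(c,(478,-181,228)))
E
```

```text
grip top [ 477.93771838 -179.52842987  228.        ]
1.0 [ 437.1617453  -221.40540698  345.35426954] [[ 0.99617766  0.08699333  0.00788842]
 [ 0.08696326 -0.99620317  0.00407775]
 [ 0.0082132  -0.00337616 -0.99996057]]
[274.80422149  29.42080191] [270.08345578 136.21312086]
```

View pics/w1.png

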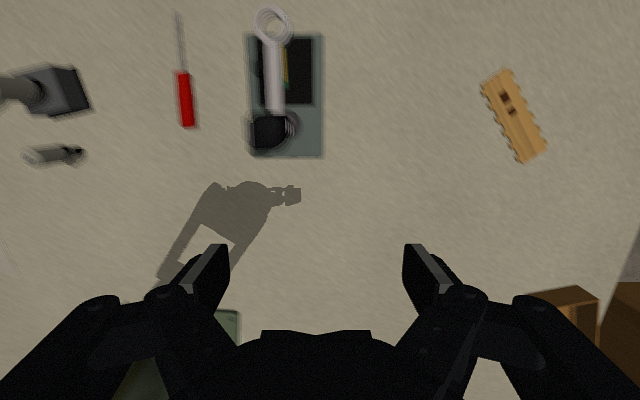

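The picture is blurred because the arm was still moving: ring at (272,26), grip top at (268,132). I'll go lower, settle and measure again.

>>> play_rows([
  {"linear": [-5,-5,20],"spin": 0,"jaw": 1},
  {"linear": [-15,-10,45],"spin": 0,"jaw": 1},
  {"linear": [-25,-13,70],"spin": 0,"jaw": 1},
  {"linear": [-25,-13,80],"spin": 0,"jaw": 1},
  {"linear": [-25,-13,80],"spin": 0,"jaw": 1},
  {"linear": [-25,-13,80],"spin": 0,"jaw": 1},
  {"linear": [-25,-13,80],"spin": 0,"jaw": 1},
  {"linear": [-25,-13,80],"spin": 0,"jaw": 1},
])

```text
time_s: 1.8
position: [406.4, -218.4, 263.7]
orientation: [[0.997, 0.082, 0.002], [0.082, -0.997, -0.001], [0.002, 0.001, -1.0]]
wrist_force: [0.0, 0.5, 0.1]
opening: 85.2
gripper_force: 0.0
```

```bash
python3 - <<'E'
from h import *
c=shot('wrist','w2')
S=manip.state();print(S['time_s'],S['position'],S['orientation'])
print(proj(c,(587,-171,154)),proj(c,(478,-180,228)))
a=cv2.imread('pics/w2.png')[0:200,200:400]
cv2.imwrite('pics/w2c.png',cv2.resize(a,None,fx=3,fy=3,interpolation=cv2.INTER_CUBIC))
E
```

```text
1.85 [ 406.2843102  -218.27297674  263.51938923] [[ 9.96631177e-01  8.20005639e-02  1.48498185e-03]
 [ 8.20019440e-02 -9.96631769e-01 -8.93524770e-04]
 [ 1.40671055e-03  1.01228604e-03 -9.99998498e-01]]
[274.34618656 -33.35740125] [265.69802253 106.22863558]
```

View pics/w2c.png

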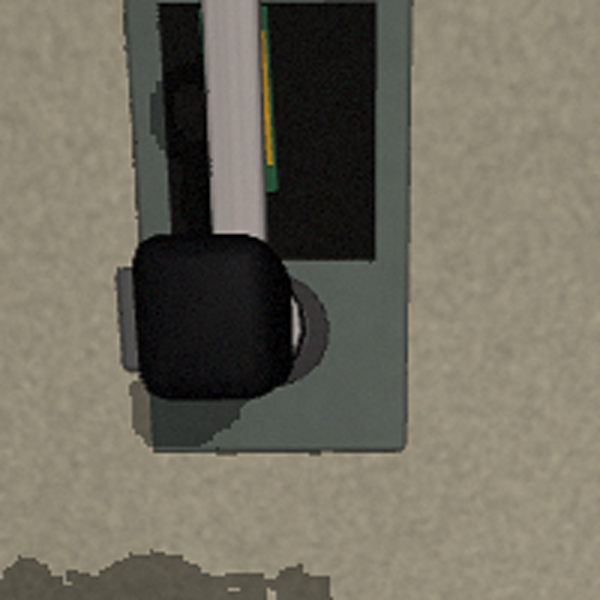

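The grip is sharp here: top face's left edge at crop x≈135, with the -y flank partly visible on the right. The arm stopped short of the intended pose, and the ring is out of view. I'll shift so that both are in view symmetrically.

>>> play_rows([
  {"linear": [20,-11,0],"spin": 0,"jaw": 1},
  {"linear": [45,-25,0],"spin": 0,"jaw": 1},
  {"linear": [67,-38,0],"spin": 0,"jaw": 1},
  {"linear": [67,-38,0],"spin": 0,"jaw": 1},
  {"linear": [67,-38,0],"spin": 0,"jaw": 1},
  {"linear": [67,-38,0],"spin": 0,"jaw": 1},
  {"linear": [67,-38,0],"spin": 0,"jaw": 1},
  {"linear": [67,-38,0],"spin": 0,"jaw": 1},
])

```text
time_s: 2.65
position: [468.8, -175.0, 263.0]
orientation: [[0.997, 0.081, 0.0], [0.081, -0.997, -0.0], [0.0, 0.0, -1.0]]
wrist_force: [0.2, 0.2, 0.1]
opening: 85.2
gripper_force: 0.0
```

```bash
python3 - <<'E'
from h import *
c=shot('wrist','w3')
S=manip.state();print(S['time_s'],S['position'])
print(proj(c,(587,-171,154)),proj(c,(478,-180,228)))
a=cv2.imread('pics/w3.png')[0:200,220:420]
cv2.imwrite('pics/w3c.png',cv2.resize(a,None,fx=3,fy=3,interpolation=cv2.INTER_CUBIC))
E
```

```text
2.7 [ 468.90012401 -174.89847105  262.94409124]
[321.21158548  55.33552749] [322.48502677 201.15255189]
```

View pics/w3c.png

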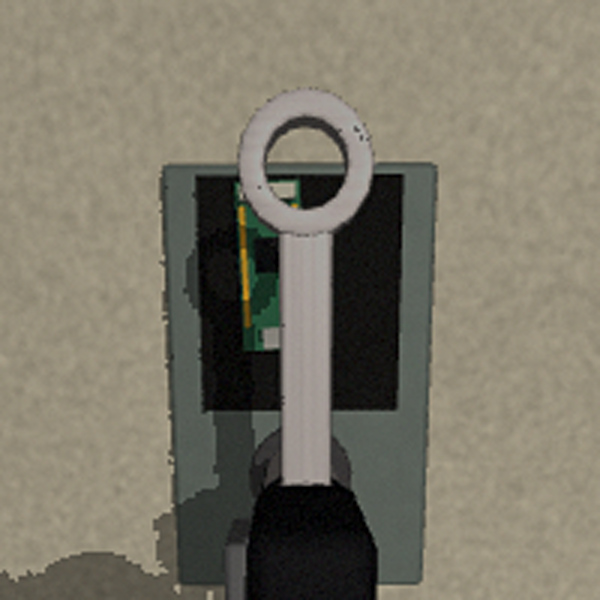

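The ring hole centre is at about (321.8,54.0), which gives ring ≈ (588,-171.2). The arm is parallel to the image columns, so the stand's yaw equals the tool's, 4.65°. Grip axis ≈ (478.3,-180.3). Next I'll go to the dock.

>>> play_rows([
  {"linear": [0,-40,0],"spin": 0,"jaw": 1},
  {"linear": [0,-85,0],"spin": 0,"jaw": 1},
  {"linear": [0,-132,0],"spin": 0,"jaw": 1},
  {"linear": [0,-180,0],"spin": 0,"jaw": 1},
  {"linear": [0,-228,0],"spin": 0,"jaw": 1},
  {"linear": [0,-275,0],"spin": 0,"jaw": 1},
  {"linear": [0,-322,0],"spin": 0,"jaw": 1},
  {"linear": [0,-363,0],"spin": 0,"jaw": 1},
])

```text
time_s: 3.5
position: [439.0, 189.1, 263.0]
orientation: [[0.997, 0.082, 0.001], [0.082, -0.997, 0.0], [0.001, -0.0, -1.0]]
wrist_force: [0.7, -0.7, -0.5]
opening: 85.4
gripper_force: 0.0
```

>>> play_rows([
  {"linear": [0,0,0],"spin": 0,"jaw": 1},
  {"linear": [0,0,0],"spin": 0,"jaw": 1},
  {"linear": [0,0,0],"spin": 0,"jaw": 1},
  {"linear": [0,0,0],"spin": 0,"jaw": 1},
  {"linear": [0,0,0],"spin": 0,"jaw": 1},
  {"linear": [0,0,0],"spin": 0,"jaw": 1},
  {"linear": [0,0,0],"spin": 0,"jaw": 1},
  {"linear": [0,0,0],"spin": 0,"jaw": 1},
])

```text
time_s: 4.3
position: [439.6, 187.0, 262.8]
orientation: [[0.997, 0.082, 0.0], [0.082, -0.997, -0.0], [0.0, 0.0, -1.0]]
wrist_force: [-0.3, 0.0, 0.2]
opening: 85.7
gripper_force: 0.0
```

```bash
python3 - <<'E'
from h import *
t=load('top0');w=load('w3')
print('ring',tri((t,(423.4,199.6)),(w,(321.8,54.0))), atz(w,(321.8,54),154),atz(t,(423.4,199.6),154))
c=shot('wrist','w4')
S=manip.state();print(S['time_s'],S['position'])
print(proj(c,(496.5,186.5,133)),proj(c,(496.5,186.5,48)))
a=cv2.imread('pics/w4.png')[0:300,180:480]
cv2.imwrite('pics/w4c.png',cv2.resize(a,None,fx=2,fy=2,interpolation=cv2.INTER_CUBIC))
E
```

```text
ring (array([ 587.81058945, -171.12215169,  150.01846228]), [np.float64(1.0282173265499097), np.float64(1.028217326549948)]) [ 588.09188556 -171.41547386  154.        ] [ 586.44338559 -169.73368834  154.        ]
4.35 [439.55668058 187.08212038 262.72250317]
[320.04249611 127.17615499] [319.06718869 124.11185546]
```

View pics/w4c.png

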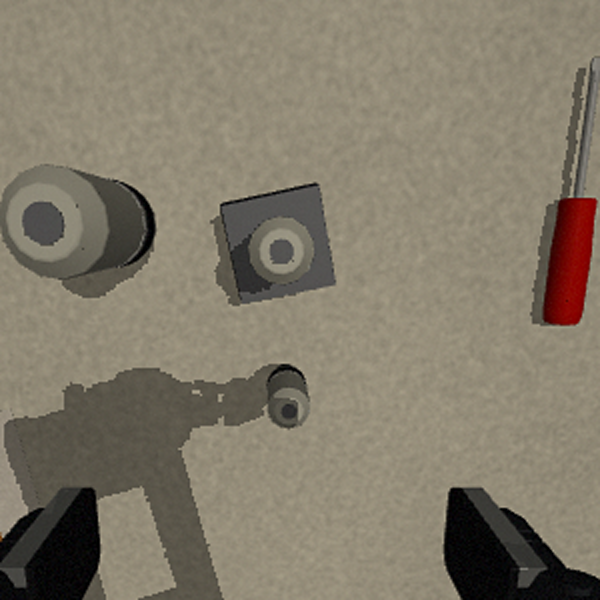

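The wrist view shows the scope cap at (320.7,125.2), so the scope is at about (498.3,186). The big look-alike stays more than 70 mm to the +y side, clear of the open fingers. I'll move above the scope and descend.

>>> play_rows([
  {"linear": [20,2,20],"spin": 0,"jaw": 1},
  {"linear": [40,4,60],"spin": 0,"jaw": 1},
  {"linear": [58,6,100],"spin": 0,"jaw": 1},
  {"linear": [58.5,6,110],"spin": 0,"jaw": 1},
  {"linear": [58.5,6,130],"spin": 0,"jaw": 1},
  {"linear": [58.5,6,155],"spin": 0,"jaw": 1},
  {"linear": [58.5,6,175],"spin": 0,"jaw": 1},
  {"linear": [58.5,6,184],"spin": 0,"jaw": 1},
])

```text
time_s: 5.15
position: [497.3, 185.9, 78.0]
orientation: [[0.997, 0.082, -0.002], [0.082, -0.997, -0.001], [-0.002, 0.001, -1.0]]
wrist_force: [-0.4, -0.5, 0.2]
opening: 86.0
gripper_force: 0.0
```

>>> play_rows([
  {"linear": [0,0,0],"spin": 0,"jaw": 1},
  {"linear": [0,0,0],"spin": 0,"jaw": 0.7},
  {"linear": [0,0,0],"spin": 0,"jaw": 0.5},
  {"linear": [0,0,0],"spin": 0,"jaw": 0.3},
  {"linear": [0,0,0],"spin": 0,"jaw": 0.2},
  {"linear": [0,0,0],"spin": 0,"jaw": 0.2},
  {"linear": [0,0,0],"spin": 0,"jaw": 0.2},
  {"linear": [0,0,0],"spin": 0,"jaw": 0.2},
])

```text
time_s: 5.95
position: [499.0, 186.4, 79.8]
orientation: [[0.997, 0.082, 0.002], [0.082, -0.997, 0.001], [0.002, -0.001, -1.0]]
wrist_force: [-0.8, 0.8, 6.5]
opening: 31.9
gripper_force: 59.5
```

>>> play_rows([
  {"linear": [0,0,-6],"spin": 0,"jaw": 0.2},
  {"linear": [0,0,-16],"spin": 0,"jaw": 0.2},
  {"linear": [0,0,-32],"spin": 0,"jaw": 0.2},
  {"linear": [0,0,-55],"spin": 0,"jaw": 0.2},
  {"linear": [0,0,-85],"spin": 0,"jaw": 0.2},
  {"linear": [0,0,-120],"spin": 0,"jaw": 0.2},
  {"linear": [0,0,-155],"spin": 0,"jaw": 0.2},
  {"linear": [0,0,-180],"spin": 0,"jaw": 0.2},
])

```text
time_s: 6.75
position: [498.7, 186.1, 261.7]
orientation: [[0.997, 0.082, 0.003], [0.082, -0.997, 0.001], [0.003, -0.001, -1.0]]
wrist_force: [0.9, -0.9, -1.6]
opening: 31.8
gripper_force: 59.7
```

>>> play_rows([
  {"linear": [0,0,0],"spin": 0,"jaw": 0.2},
  {"linear": [4,15,0],"spin": 0,"jaw": 0.2},
  {"linear": [10,45,0],"spin": 0,"jaw": 0.2},
  {"linear": [20,85,0],"spin": 0,"jaw": 0.2},
  {"linear": [30,125,0],"spin": 0,"jaw": 0.2},
  {"linear": [40,165,0],"spin": 0,"jaw": 0.2},
  {"linear": [50,205,0],"spin": 0,"jaw": 0.2},
  {"linear": [55,240,0],"spin": 0,"jaw": 0.2},
])

```text
time_s: 7.55
position: [572.3, -51.7, 256.3]
orientation: [[0.997, 0.081, -0.004], [0.081, -0.997, -0.0], [-0.004, 0.0, -1.0]]
wrist_force: [-0.2, 0.4, -1.7]
opening: 31.8
gripper_force: 59.8
```

```bash
python3 - <<'E'
from h import *
S=manip.state();print(S['time_s'],S['position'],S['opening'],S['wrist_force'])
P=np.array(S['position']);d=np.array([588.1,-171.4,260])-P
print(np.array(S['orientation']).T@d, S['orientation'][:2])
E
```

```text
7.55 [572.28034475 -51.70302188 256.29459406] 31.802100566792348 [-0.21138595  0.42309606 -1.68952841]
[  6.06865313 120.5849961   -3.71325461] [[ 9.96713436e-01  8.09016542e-02 -4.15308753e-03]
 [ 8.09003429e-02 -9.96722078e-01 -4.83047721e-04]]
```

>>> play_rows([
  {"linear": [2,35,0],"spin": 0,"jaw": 0.2},
  {"linear": [4,70,0],"spin": 0,"jaw": 0.2},
  {"linear": [5,100,0],"spin": 0,"jaw": 0.2},
  {"linear": [5,118,0],"spin": 0,"jaw": 0.2},
  {"linear": [5,122,0],"spin": 0,"jaw": 0.2},
  {"linear": [5,122,0],"spin": 0,"jaw": 0.2},
  {"linear": [5,122,0],"spin": 0,"jaw": 0.2},
  {"linear": [5,122,0],"spin": 0,"jaw": 0.2},
])

```text
time_s: 8.35
position: [587.7, -168.4, 258.9]
orientation: [[0.996, 0.084, -0.0], [0.084, -0.996, 0.0], [-0.0, -0.0, -1.0]]
wrist_force: [-0.3, 0.9, -1.7]
opening: 32.1
gripper_force: 59.8
```

```bash
python3 - <<'E'
from h import *
S=manip.state();print(S['time_s'],S['position'],S['opening'],S['wrist_force'])
P=np.array(S['position']);d=np.array([588.1,-171.4,260])-P
print(np.array(S['orientation']).T@d)
s=shot('side','s5');t=shot('top','t5');w=shot('wrist','w5')
def cr(f,x,y,w,h,k): return cv2.resize(cv2.imread(f'pics/{f}.png')[y:y+h,x:x+w],None,fx=k,fy=k,interpolation=cv2.INTER_CUBIC)
cv2.imwrite('pics/c5.png',np.hstack([cr('s5',240,80,100,130,4),cr('w5',220,0,200,260,2)]))
E
```

```text
8.35 [ 587.73496161 -168.44565341  258.86877459] 32.08859790690561 [-0.28643396  0.91517951 -1.65091933]
[ 0.11669785  2.97411874 -1.13229283]
```

View pics/c5.png

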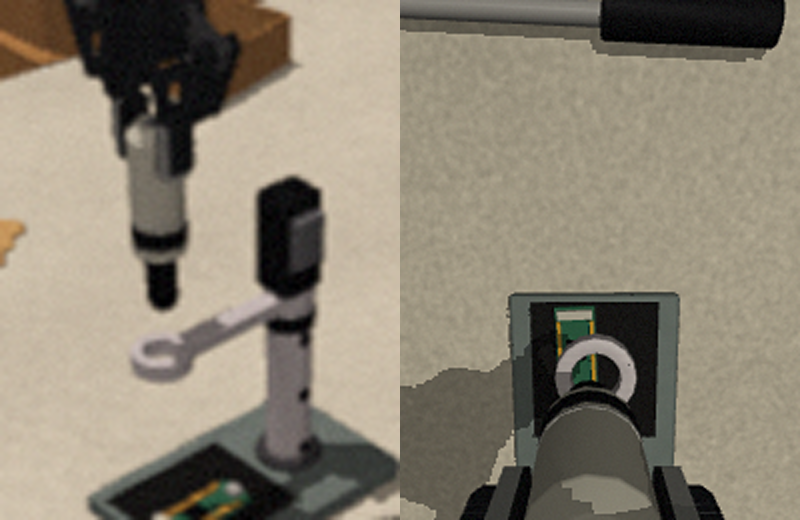

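The scope hangs upright above the ring. In the wrist view the ring centre is at about (317.8,188.3), with the nose just in front of it.

```bash
python3 - <<'E'
from h import *
w=load('w5');s=load('s5');t=load('t5')
S=manip.state();print(S['position'])
print(proj(w,(588.1,-171.4,154)),atz(w,(317.8,188.3),154))
P=np.array(S['position'])
for z in(188,228): print(z,proj(w,(*P[:2],z)),proj(s,(*P[:2],z)),)
print('ring side',proj(s,(588.1,-171.4,154)))
a=cv2.imread('pics/w5.png')[150:250,260:380]
b=cv2.imread('pics/s5.png')[130:190,260:332]
cv2.imwrite('pics/c6.png',np.hstack([cv2.resize(a,(480,400),interpolation=cv2.INTER_CUBIC),cv2.resize(b,(320,400)[:2],interpolation=cv2.INTER_CUBIC)]))
E
```

```text
[ 587.86902589 -168.85898703  258.99618065]
[317.65585911 188.78500803] [ 588.59142044 -171.49696129  154.        ]
188 [314.92133184 198.73717248] [279.80986316 155.15492703]
228 [314.78910934 214.38734779] [279.15616975 141.17099376]
ring side [279.69544414 166.17416306]
```

View pics/c6.png

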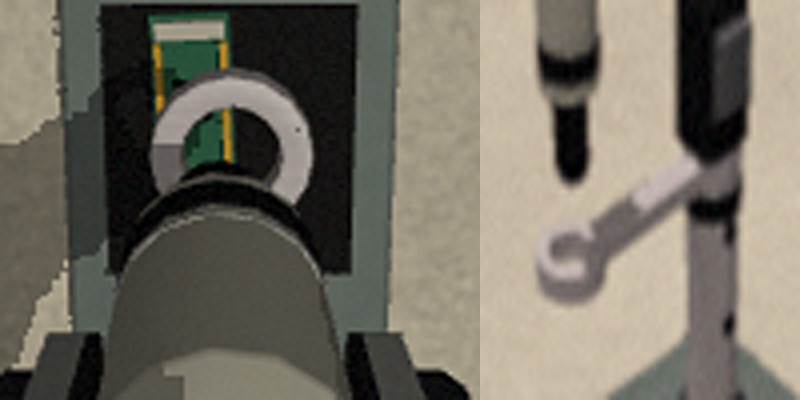

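>>> play_rows([
  {"linear": [0.5,2.6,0],"spin": 0,"jaw": 0.2},
  {"linear": [0.5,2.6,5],"spin": 0,"jaw": 0.2},
  {"linear": [0.5,2.6,12],"spin": 0,"jaw": 0.2},
  {"linear": [0.5,2.6,20],"spin": 0,"jaw": 0.2},
  {"linear": [0.5,2.6,27],"spin": 0,"jaw": 0.2},
  {"linear": [0.5,2.6,27],"spin": 0,"jaw": 0.2},
  {"linear": [0.5,2.6,27],"spin": 0,"jaw": 0.2},
  {"linear": [0.5,2.6,27],"spin": 0,"jaw": 0.2},
])

```text
time_s: 9.3
position: [588.8, -172.4, 232.1]
orientation: [[0.997, 0.082, 0.001], [0.082, -0.997, -0.0], [0.001, 0.0, -1.0]]
wrist_force: [0.2, 0.0, -1.1]
opening: 31.6
gripper_force: 59.8
```

```bash
python3 - <<'E'
from h import *
S=manip.state();print(S['time_s'],S['position'],S['wrist_force'])
E
```

```text
9.3 [ 588.76909655 -172.42436903  232.10145027] [ 0.24903763  0.03625132 -1.07379313]
```

>>> play_rows([
  {"linear": [-0.4,-0.8,0],"spin": 0,"jaw": 0.2},
  {"linear": [-0.4,-0.8,4],"spin": 0,"jaw": 0.2},
  {"linear": [-0.4,-0.8,9],"spin": 0,"jaw": 0.2},
  {"linear": [-0.4,-0.8,14],"spin": 0,"jaw": 0.2},
  {"linear": [-0.4,-0.8,19],"spin": 0,"jaw": 0.2},
  {"linear": [-0.4,-0.8,23],"spin": 0,"jaw": 0.2},
  {"linear": [-0.4,-0.8,25],"spin": 0,"jaw": 0.2},
  {"linear": [-0.4,-0.8,25],"spin": 0,"jaw": 0.2},
])

```text
time_s: 10.1
position: [587.9, -171.5, 206.3]
orientation: [[0.997, 0.082, -0.001], [0.082, -0.997, 0.0], [-0.001, -0.0, -1.0]]
wrist_force: [-0.5, -0.5, -1.1]
opening: 32.0
gripper_force: 59.8
```

>>> play_rows([
  {"linear": [0,0,4],"spin": 0,"jaw": 0.2},
  {"linear": [0,0,8],"spin": 0,"jaw": 0.2},
  {"linear": [0,0,12],"spin": 0,"jaw": 0.2},
  {"linear": [0,0,15],"spin": 0,"jaw": 0.2},
  {"linear": [0,0,17],"spin": 0,"jaw": 0.2},
  {"linear": [0,0,18],"spin": 0,"jaw": 0.2},
  {"linear": [0,0,18],"spin": 0,"jaw": 0.2},
  {"linear": [0,0,18],"spin": 0,"jaw": 0.2},
])

```text
time_s: 10.9
position: [588.2, -171.6, 188.9]
orientation: [[0.997, 0.082, 0.0], [0.082, -0.997, -0.0], [0.0, 0.0, -1.0]]
wrist_force: [0.6, 0.4, -1.2]
opening: 31.9
gripper_force: 59.8
```

>>> play_rows([
  {"linear": [0,0,0.5],"spin": 0,"jaw": 0.2},
  {"linear": [0,0,1],"spin": 0,"jaw": 0.2},
  {"linear": [0,0,1.5],"spin": 0,"jaw": 0.2},
  {"linear": [0,0,2],"spin": 0,"jaw": 0.2},
  {"linear": [0,0,2],"spin": 0,"jaw": 0.2},
  {"linear": [0,0,2],"spin": 0,"jaw": 0.2},
  {"linear": [0,0,2],"spin": 0,"jaw": 0.2},
  {"linear": [0,0,2],"spin": 0,"jaw": 0.2},
])

```text
time_s: 11.7
position: [588.1, -171.6, 186.8]
orientation: [[0.997, 0.082, 0.0], [0.082, -0.997, -0.0], [0.0, 0.0, -1.0]]
wrist_force: [-0.3, -0.1, -1.6]
opening: 31.9
gripper_force: 59.8
```

>>> play_rows([
  {"linear": [0,0,0.3],"spin": 0,"jaw": 0.2},
  {"linear": [0,0,0.6],"spin": 0,"jaw": 0.2},
  {"linear": [0,0,0.9],"spin": 0,"jaw": 0.2},
  {"linear": [0,0,1.2],"spin": 0,"jaw": 0.2},
  {"linear": [0,0,1.2],"spin": 0,"jaw": 0.2},
  {"linear": [0,0,1.2],"spin": 0,"jaw": 0.2},
  {"linear": [0,0,1.2],"spin": 0,"jaw": 0.2},
  {"linear": [0,0,1.2],"spin": 0,"jaw": 0.2},
])

```text
time_s: 12.5
position: [588.2, -171.6, 185.9]
orientation: [[0.997, 0.082, 0.001], [0.082, -0.997, -0.0], [0.0, 0.0, -1.0]]
wrist_force: [-0.4, 0.4, 2.8]
opening: 31.8
gripper_force: 60.1
```

Contact: the wrist force has gone from -1.5 to +2.8 N at TCP z 185.9, so the shoulder is on the ring. I'll open and retreat straight up.

>>> play_rows([
  {"linear": [0,0,0],"spin": 0,"jaw": 0.4},
  {"linear": [0,0,0],"spin": 0,"jaw": 0.5},
  {"linear": [0,0,0],"spin": 0,"jaw": 0.7},
  {"linear": [0,0,0],"spin": 0,"jaw": 0.9},
  {"linear": [0,0,0],"spin": 0,"jaw": 1},
  {"linear": [0,0,0],"spin": 0,"jaw": 1},
  {"linear": [0,0,-3],"spin": 0,"jaw": 1},
  {"linear": [0,0,-10],"spin": 0,"jaw": 1},
])

```text
time_s: 13.3
position: [587.7, -171.5, 195.3]
orientation: [[0.997, 0.082, -0.001], [0.082, -0.997, 0.0], [-0.001, -0.0, -1.0]]
wrist_force: [0.2, 0.1, -0.6]
opening: 85.4
gripper_force: 0.0
```

>>> play_rows([
  {"linear": [0,0,-15],"spin": 0,"jaw": 1},
  {"linear": [0,0,-35],"spin": 0,"jaw": 1},
  {"linear": [0,0,-60],"spin": 0,"jaw": 1},
  {"linear": [-2,0,-80],"spin": 0,"jaw": 1},
  {"linear": [-20,0,-85],"spin": 0,"jaw": 1},
  {"linear": [-55,0,-85],"spin": 0,"jaw": 1},
  {"linear": [-90,0,-85],"spin": 0,"jaw": 1},
  {"linear": [-110,0,-85],"spin": 0,"jaw": 1},
])

```text
time_s: 14.1
position: [476.3, -180.6, 281.6]
orientation: [[0.997, 0.082, 0.0], [0.082, -0.997, -0.001], [0.0, 0.001, -1.0]]
wrist_force: [0.0, -0.6, 1.0]
opening: 85.5
gripper_force: 0.0
```

>>> play_rows([
  {"linear": [-20,0,-10],"spin": 0,"jaw": 1},
  {"linear": [-40,0,-10],"spin": 0,"jaw": 1},
  {"linear": [-40,0,-10],"spin": 0,"jaw": 1},
  {"linear": [-40,0,-10],"spin": 0,"jaw": 1},
  {"linear": [-40,0,-10],"spin": 0,"jaw": 1},
  {"linear": [-40,0,-10],"spin": 0,"jaw": 1},
  {"linear": [-40,0,-10],"spin": 0,"jaw": 1},
  {"linear": [-40,0,-10],"spin": 0,"jaw": 1},
])

```text
time_s: 14.9
position: [438.9, -183.8, 290.3]
orientation: [[0.997, 0.082, -0.0], [0.082, -0.997, 0.0], [-0.0, -0.0, -1.0]]
wrist_force: [0.8, -0.4, 0.8]
opening: 85.6
gripper_force: 0.0
```

```bash
python3 - <<'E'
from h import *
S=manip.state();print(S['time_s'],S['position'],S['wrist_force'])
w=shot('wrist','w7');s=shot('side','s7')
print('ring',proj(w,(588.1,-171.4,154)),'gtop',proj(w,(478.3,-180.3,228)),'scope top',proj(w,(588.1,-171.4,239)))
a=cv2.imread('pics/w7.png')[0:240,220:420]
b=cv2.imread('pics/s7.png')[90:230,240:340]
cv2.imwrite('pics/c7.png',np.hstack([cv2.resize(a,(480,576),interpolation=cv2.INTER_CUBIC),cv2.resize(b,(300,576)[:2],interpolation=cv2.INTER_CUBIC)]))
E
```

```text
14.9 [ 438.91968497 -183.81269394  290.28967893] [ 0.78654526 -0.37988098  0.8390852 ]
ring [314.75435279  23.48088364] gtop [314.32882097 153.46556013] scope top [314.344543   -15.41361325]
```

View pics/c7.png

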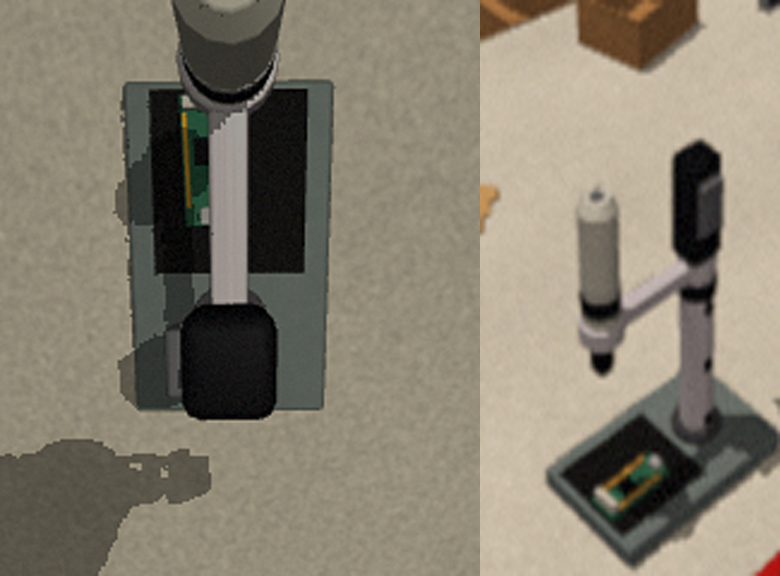

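The scope sits upright, seated in the ring. The wrist view shows the grip's top face at u≈296–335, with its back edge at v≈174. I'll refine the grip centre numerically.

```bash
python3 - <<'E'
from h import *
w=load('w7');g=cv2.cvtColor(w['pixels'],cv2.COLOR_RGB2GRAY).astype(float)
for v in(142,148,154,160,166): print(v,g[v-1:v+2,285:345].mean(0).round().astype(int))
print(g[120:185,310:322].mean(1).round().astype(int))
for e in((295.7,152),(335.2,152),(315.3,174.2)): print(atz(w,e,228),atz(w,e,226))
E
```

```text
142 [52 51 52 45 60 72 78 78 80 87 21  2 13  7 15 14 18 22 18 23 23 19 22 21
 24 21 24 22 24 24 24 24 22 24 24 24 25 25 24 28 24 24 25 27 23 21 13 16
 14  6 45 92 89 89 90 89 91 91 90 90]
148 [48 52 50 47 57 69 79 78 81 85 27  3  7 11 12 17 15 19 20 21 18 21 21 22
 20 20 22 20 22 22 21 21 23 23 23 21 23 24 25 23 21 24 22 23 25 23 19 13
 10  5 44 92 92 90 90 90 89 90 89 91]
154 [51 50 52 49 50 68 80 79 81 62 26  4  9  6 12 11 14 16 17 17 18 16 20 19
 19 23 18 19 20 19 18 19 22 21 20 19 21 20 22 20 20 20 21 22 21 19 15 13
 10  2 68 89 88 88 88 89 91 90 91 90]
160 [51 52 52 52 45 64 79 79 83 48 37  6  7  7 12 13 12 14 13 14 19 18 16 16
 16 18 17 17 16 19 20 18 17 18 17 17 18 20 19 20 17 19 21 20 19 17 14 14
 11  4 68 90 90 89 89 89 91 89 90 89]
166 [49 50 49 51 51 47 50 53 52 54 43  7  4 10 10 10 12 14 15 15 14 16 16 15
 15 15 20 15 14 17 17 17 16 16 17 13 16 18 17 18 13 12 20 18 16 13 15 11
 10  1 68 90 87 88 87 88 88 90 89 90]
[152 151 151 152 152 156  97   0   6   6   6   9  10  14  14  18  20  21
  24  24  24  23  24  23  22  23  24  22  21  22  21  22  21  20  20  20
  20  20  20  16  19  17  18  16  17  16  17  15  16  14  15  12   9   6
  23 152 143 140 140 142 141 140 140 140 141]
[ 478.23731041 -165.65823873  228.        ] [ 477.97165218 -165.54329013  226.        ]
[ 480.7923609  -196.50557326  228.        ] [ 480.54895739 -196.65930778  226.        ]
[ 461.85926797 -182.42138411  228.        ] [ 461.45095549 -182.45244404  226.        ]
```

Grip centre ≈ (478.8,-180.7). With the button in, the pads should centre at y ≈ -180.2. I'll move over the grip and descend.

>>> play_rows([
  {"linear": [15,0,0],"spin": 0,"jaw": 1},
  {"linear": [35,-0.3,0],"spin": 0,"jaw": 1},
  {"linear": [40,-0.3,10],"spin": 0,"jaw": 1},
  {"linear": [40,-0.3,30],"spin": 0,"jaw": 1},
  {"linear": [40,-0.3,50],"spin": 0,"jaw": 1},
  {"linear": [40,-0.3,52],"spin": 0,"jaw": 1},
  {"linear": [40,-0.3,52],"spin": 0,"jaw": 1},
  {"linear": [40,-0.3,52],"spin": 0,"jaw": 1},
])

```text
time_s: 15.8
position: [479.0, -180.5, 239.3]
orientation: [[0.997, 0.082, 0.001], [0.082, -0.997, -0.001], [0.001, 0.001, -1.0]]
wrist_force: [0.2, -0.1, 0.6]
opening: 85.3
gripper_force: 0.0
```

```bash
python3 - <<'E'
from h import *
S=manip.state();print(S['time_s'],S['position'],S['wrist_force'])
print(np.array(S['orientation']).T@(np.array([478.8,-180.2,178])-S['position']))
E
```

```text
15.8 [ 478.95069596 -180.51769906  239.33664459] [ 0.1602704  -0.052151    0.60911222]
[-0.20549218 -0.37706958 61.33614924]
```

>>> play_rows([
  {"linear": [0,-0.3,15],"spin": 0,"jaw": 1},
  {"linear": [0,-0.3,30],"spin": 0,"jaw": 1},
  {"linear": [0,-0.3,45],"spin": 0,"jaw": 1},
  {"linear": [0,-0.3,56],"spin": 0,"jaw": 1},
  {"linear": [0,-0.3,61],"spin": 0,"jaw": 1},
  {"linear": [0,-0.3,61],"spin": 0,"jaw": 0.8},
  {"linear": [0,-0.3,61],"spin": 0,"jaw": 0.65},
  {"linear": [0,-0.3,61],"spin": 0,"jaw": 0.55},
])

```text
time_s: 16.6
position: [478.9, -180.2, 178.3]
orientation: [[0.997, 0.082, 0.002], [0.082, -0.997, -0.001], [0.002, 0.001, -1.0]]
wrist_force: [0.1, 0.4, 0.1]
opening: 47.4
gripper_force: 0.0
```

>>> play_rows([
  {"linear": [0,0,0],"spin": 0,"jaw": 0.52},
  {"linear": [0,0,0],"spin": 0,"jaw": 0.5},
  {"linear": [0,0,0],"spin": 0,"jaw": 0.49},
  {"linear": [0,0,0],"spin": 0,"jaw": 0.48},
  {"linear": [0,0,0],"spin": 0,"jaw": 0.47},
  {"linear": [0,0,0],"spin": 0,"jaw": 0.46},
  {"linear": [0,0,0],"spin": 0,"jaw": 0.46},
  {"linear": [0,0,0],"spin": 0,"jaw": 0.46},
])

```text
time_s: 17.4
position: [478.4, -179.9, 177.6]
orientation: [[0.997, 0.082, 0.0], [0.082, -0.997, 0.0], [0.0, -0.0, -1.0]]
wrist_force: [-1.2, 3.3, 2.5]
opening: 39.2
gripper_force: 1.7
```

>>> play_rows([
  {"linear": [0,0,0],"spin": 0,"jaw": 0.45},
  {"linear": [0,0,0],"spin": 0,"jaw": 0.45},
  {"linear": [0,0,0],"spin": 0,"jaw": 0.44},
  {"linear": [0,0,0],"spin": 0,"jaw": 0.44},
  {"linear": [0,0,0],"spin": 0,"jaw": 0.43},
  {"linear": [0,0,0],"spin": 0,"jaw": 0.43},
  {"linear": [0,0,0],"spin": 0,"jaw": 0.43},
  {"linear": [0,0,0],"spin": 0,"jaw": 0.43},
])

```text
time_s: 18.2
position: [478.4, -180.0, 177.6]
orientation: [[0.997, 0.082, -0.0], [0.082, -0.997, 0.0], [-0.0, -0.0, -1.0]]
wrist_force: [-1.1, 4.5, 3.0]
opening: 36.8
gripper_force: 2.3
```

>>> play_rows([
  {"linear": [0,0,0],"spin": 0,"jaw": 0.42},
  {"linear": [0,0,0],"spin": 0,"jaw": 0.42},
  {"linear": [0,0,0],"spin": 0,"jaw": 0.41},
  {"linear": [0,0,0],"spin": 0,"jaw": 0.41},
  {"linear": [0,0,0],"spin": 0,"jaw": 0.4},
  {"linear": [0,0,0],"spin": 0,"jaw": 0.4},
  {"linear": [0,0,0],"spin": 0,"jaw": 0.4},
  {"linear": [0,0,0],"spin": 0,"jaw": 0.4},
])

```text
time_s: 19.0
position: [478.3, -179.8, 177.6]
orientation: [[0.997, 0.082, -0.0], [0.082, -0.997, 0.0], [-0.0, -0.0, -1.0]]
wrist_force: [0.2, 5.3, 2.8]
opening: 34.4
gripper_force: 2.7
```

>>> play_rows([
  {"linear": [0,0,0],"spin": 0,"jaw": 0.395},
  {"linear": [0,0,0],"spin": 0,"jaw": 0.395},
  {"linear": [0,0,0],"spin": 0,"jaw": 0.39},
  {"linear": [0,0,0],"spin": 0,"jaw": 0.39},
  {"linear": [0,0,0],"spin": 0,"jaw": 0.385},
  {"linear": [0,0,0],"spin": 0,"jaw": 0.385},
  {"linear": [0,0,0],"spin": 0,"jaw": 0.38},
  {"linear": [0,0,0],"spin": 0,"jaw": 0.38},
])

```text
time_s: 19.8
position: [478.3, -179.8, 177.6]
orientation: [[0.997, 0.082, -0.0], [0.082, -0.997, 0.0], [-0.0, -0.0, -1.0]]
wrist_force: [-1.6, 5.6, 3.4]
opening: 32.6
gripper_force: 7.0
```

>>> play_rows([
  {"linear": [0,0,0],"spin": 0,"jaw": 0.375},
  {"linear": [0,0,0],"spin": 0,"jaw": 0.375},
  {"linear": [0,0,0],"spin": 0,"jaw": 0.37},
  {"linear": [0,0,0],"spin": 0,"jaw": 0.37},
  {"linear": [0,0,0],"spin": 0,"jaw": 0.36},
  {"linear": [0,0,0],"spin": 0,"jaw": 0.36},
  {"linear": [0,0,0],"spin": 0,"jaw": 0.36},
  {"linear": [0,0,0],"spin": 0,"jaw": 0.36},
])

```text
time_s: 20.6
position: [478.4, -180.1, 177.8]
orientation: [[0.997, 0.082, 0.0], [0.082, -0.997, -0.0], [0.0, 0.0, -1.0]]
wrist_force: [-1.1, 4.4, 4.6]
opening: 31.3
gripper_force: 34.9
```

>>> play_rows([
  {"linear": [0,0,0],"spin": 0,"jaw": 0.34},
  {"linear": [0,0,0],"spin": 0,"jaw": 0.32},
  {"linear": [0,0,0],"spin": 0,"jaw": 0.28},
  {"linear": [0,0,0],"spin": 0,"jaw": 0.2},
  {"linear": [0,-0.2,0],"spin": 0,"jaw": 0.2},
  {"linear": [0,-0.2,0],"spin": 0,"jaw": 0.2},
  {"linear": [0,-0.2,0],"spin": 0,"jaw": 0.2},
  {"linear": [0,-0.2,0],"spin": 0,"jaw": 0.2},
])

```text
time_s: 21.4
position: [478.4, -180.1, 177.9]
orientation: [[0.997, 0.082, 0.0], [0.082, -0.997, -0.001], [0.0, 0.001, -1.0]]
wrist_force: [-1.3, 3.6, 5.7]
opening: 31.3
gripper_force: 59.5
```

The button is in: opening 31.3 mm, with the same reading offset as the 34 mm scope body. First a gentle test lift.

>>> play_rows([
  {"linear": [0,-0.2,-0.5],"spin": 0,"jaw": 0.2},
  {"linear": [0,-0.2,-1],"spin": 0,"jaw": 0.2},
  {"linear": [0,-0.2,-1.5],"spin": 0,"jaw": 0.2},
  {"linear": [0,-0.2,-2],"spin": 0,"jaw": 0.2},
  {"linear": [0,-0.2,-2.5],"spin": 0,"jaw": 0.2},
  {"linear": [0,-0.2,-3],"spin": 0,"jaw": 0.2},
  {"linear": [0,-0.2,-3.5],"spin": 0,"jaw": 0.2},
  {"linear": [0,-0.2,-4],"spin": 0,"jaw": 0.2},
])

```text
time_s: 22.2
position: [478.3, -180.1, 181.5]
orientation: [[0.997, 0.082, -0.0], [0.082, -0.997, -0.001], [-0.0, 0.001, -1.0]]
wrist_force: [1.0, -1.5, -4.9]
opening: 31.2
gripper_force: 59.8
```

It moves freely (3.6 mm with only 5 N), so the latch is released. I'll continue upwards smoothly.

>>> play_rows([
  {"linear": [0,0,-2],"spin": 0,"jaw": 0.2},
  {"linear": [0,0,-6],"spin": 0,"jaw": 0.2},
  {"linear": [0,0,-11],"spin": 0,"jaw": 0.2},
  {"linear": [0,0,-17],"spin": 0,"jaw": 0.2},
  {"linear": [0,0,-23],"spin": 0,"jaw": 0.2},
  {"linear": [0,0,-28],"spin": 0,"jaw": 0.2},
  {"linear": [0,0,-32],"spin": 0,"jaw": 0.2},
  {"linear": [0,0,-34],"spin": 0,"jaw": 0.2},
])

```text
time_s: 23.0
position: [478.3, -179.9, 216.1]
orientation: [[0.997, 0.082, 0.0], [0.082, -0.997, -0.001], [0.0, 0.001, -1.0]]
wrist_force: [0.9, -5.3, -6.4]
opening: 31.1
gripper_force: 59.8
```

>>> play_rows([
  {"linear": [0,0,-2],"spin": 0,"jaw": 0.2},
  {"linear": [0,0,-6],"spin": 0,"jaw": 0.2},
  {"linear": [0,0,-11],"spin": 0,"jaw": 0.2},
  {"linear": [0,0,-17],"spin": 0,"jaw": 0.2},
  {"linear": [0,0,-23],"spin": 0,"jaw": 0.2},
  {"linear": [0,0,-28],"spin": 0,"jaw": 0.2},
  {"linear": [0,0,-32],"spin": 0,"jaw": 0.2},
  {"linear": [0,0,-34],"spin": 0,"jaw": 0.2},
])

```text
time_s: 23.8
position: [478.3, -179.8, 249.8]
orientation: [[0.997, 0.082, 0.0], [0.082, -0.997, -0.001], [0.0, 0.001, -1.0]]
wrist_force: [1.4, -4.6, -6.3]
opening: 31.2
gripper_force: 59.9
```

>>> play_rows([
  {"linear": [0,0,-2],"spin": 0,"jaw": 0.2},
  {"linear": [0,0,-5],"spin": 0,"jaw": 0.2},
  {"linear": [0,0,-8],"spin": 0,"jaw": 0.2},
  {"linear": [0,0,-11],"spin": 0,"jaw": 0.2},
  {"linear": [0,0,-13],"spin": 0,"jaw": 0.2},
  {"linear": [0,0,-14],"spin": 0,"jaw": 0.2},
  {"linear": [0,0,-14],"spin": 0,"jaw": 0.2},
  {"linear": [0,0,-14],"spin": 0,"jaw": 0.2},
])

```text
time_s: 24.6
position: [478.3, -179.7, 263.7]
orientation: [[0.997, 0.082, 0.0], [0.082, -0.997, -0.0], [0.0, 0.0, -1.0]]
wrist_force: [0.7, -4.8, -4.2]
opening: 30.9
gripper_force: 60.2
```

>>> play_rows([
  {"linear": [0,0.2,-0.5],"spin": 0,"jaw": 0.2},
  {"linear": [0,0.2,-1],"spin": 0,"jaw": 0.2},
  {"linear": [0,0.2,-1.5],"spin": 0,"jaw": 0.2},
  {"linear": [0,0.3,-2],"spin": 0,"jaw": 0.2},
  {"linear": [0,0.3,-2.5],"spin": 0,"jaw": 0.2},
  {"linear": [0,0.3,-3],"spin": 0,"jaw": 0.2},
  {"linear": [0,0.3,-3.4],"spin": 0,"jaw": 0.2},
  {"linear": [0,0.3,-3.4],"spin": 0,"jaw": 0.2},
])

```text
time_s: 25.4
position: [478.3, -179.9, 267.0]
orientation: [[0.997, 0.082, -0.0], [0.082, -0.997, -0.0], [-0.0, 0.0, -1.0]]
wrist_force: [0.9, -4.2, -5.6]
opening: 31.0
gripper_force: 60.1
```

```bash
python3 - <<'E'
from h import *
w0=load('w7');c=shot('wrist','w9');t=shot('top','t9');s=shot('side','s9')
S=manip.state();print(S['time_s'],S['position'],S['wrist_force'],S['opening'])
# stand-base and bystander motion: compare masked table-level pixels in fixed cameras
for n,a,b in(('top','top0','t9'),('side','side0','s9')):
    A=load(a)['pixels'].astype(int);B=load(b)['pixels'].astype(int)
    d=(abs(A-B).max(2)>45).astype(np.uint8);d=cv2.morphologyEx(d,cv2.MORPH_OPEN,np.ones((3,3)))
    k,l,st,ce=cv2.connectedComponentsWithStats(d)
    print(n,[list(map(int,x)) for x in st[1:] if x[4]>12])
# template shift of board and latch-hole/base area in side view (base front-left corner) 
def sh(a,b,x,y,w,h):
    T=cv2.cvtColor(load(a)['pixels'],7)[y:y+h,x:x+w];I=cv2.cvtColor(load(b)['pixels'],7)[y-6:y+h+6,x-6:x+w+6]
    r=cv2.matchTemplate(I,T,5);_,m,_,p=cv2.minMaxLoc(r);return p[0]-6,p[1]-6,round(m,3)
print('board side',sh('side0','s9',270,190,45,32),'base corner side',sh('side0','s9',258,192,40,32))
E
```

```text
25.55 [ 478.34350252 -179.85498038  267.02584872] [ 0.59210163 -3.69679995 -5.19998755] 30.970500726570883
top [[413, 183, 38, 68, 798], [452, 185, 8, 7, 45], [442, 208, 198, 192, 26248], [234, 243, 6, 9, 47], [395, 245, 3, 7, 21], [434, 250, 4, 4, 15], [439, 250, 9, 3, 27], [429, 273, 15, 13, 122]]
side [[322, 0, 10, 47, 245], [291, 0, 188, 160, 9111], [480, 0, 65, 132, 5482], [303, 5, 8, 4, 31], [299, 12, 22, 14, 169], [289, 22, 7, 20, 109], [301, 33, 20, 5, 75], [483, 46, 11, 19, 124], [326, 48, 3, 5, 15], [494, 89, 4, 4, 15], [271, 107, 31, 45, 598], [453, 109, 5, 6, 24], [494, 138, 32, 30, 645], [458, 142, 6, 4, 18], [459, 149, 5, 8, 33], [306, 155, 3, 5, 15], [288, 159, 17, 10, 65], [276, 165, 9, 4, 34], [443, 168, 13, 10, 83], [274, 170, 14, 6, 56], [491, 175, 60, 40, 1378], [340, 184, 138, 37, 2262], [312, 198, 6, 5, 22], [309, 215, 12, 8, 70], [405, 231, 5, 4, 19], [398, 236, 16, 17, 186]]
board side (0, 0, 0.944) base corner side (0, 0, 0.997)
```

>>> play_rows([
  {"linear": [0,0.2,-0.3],"spin": 0,"jaw": 0.2},
  {"linear": [0,0.3,-0.6],"spin": 0,"jaw": 0.2},
  {"linear": [0,0.3,-0.7],"spin": 0,"jaw": 0.2},
  {"linear": [0,0.3,-0.7],"spin": 0,"jaw": 0.2},
  {"linear": [0,0.3,-0.7],"spin": 0,"jaw": 0.2},
  {"linear": [0,0.3,-0.7],"spin": 0,"jaw": 0.2},
  {"linear": [0,0.3,-0.7],"spin": 0,"jaw": 0.2},
  {"linear": [0,0.3,-0.7],"spin": 0,"jaw": 0.2},
])

```text
time_s: 26.35
position: [478.4, -180.0, 267.6]
orientation: [[0.997, 0.082, -0.0], [0.082, -0.997, 0.0], [-0.0, -0.0, -1.0]]
wrist_force: [1.5, -1.9, -5.8]
opening: 30.9
gripper_force: 60.1
```

Travel is about 89.8 mm with low forces, and the base and board haven't shifted in the side view. Handing in.

```bash
python3 -c "
from station import manip; print(manip.hand_in())"
```

```text
the job is handed in; nothing more can be done
None
```

Handed in at about 26 s: the scope is seated upright in the ring, and the column is held up about 89.8 mm (second stop, by arm position) with the button squeezed in; the base and board hadn't moved in the side view just before the last 0.6 mm, but I viewed 11 pictures, one over the limit of 10.

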